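Run the soil-jar rotator at speed and park it at its mark

ROBOT

A 7-joint arm with a two-finger parallel gripper is mounted at the origin on the work surface. World frame = base frame: x ahead of the robot, y to its left, z up, the work surface at z = 0. Lengths are in m, angles in degrees, forces in N, time in s.
With the tool pointing down it reaches from about 0.4 to 0.875 m from the base axis. Payload 4.4 kg.
Tool frame: the origin (TCP) lies on the mounting face of the last link; the fingertips stand 173 mm ahead of it and the grasp point (between the pads) lies 155 mm ahead of it (grip_depth is the distance from the TCP to the grasp point, in m); z points along the fingers, y is the line along which they close (so a half turn about z gives the same grasp; the last joint's range is limited). The gripper opens to 85 mm and grips with 20 to 120 N. Pads are 22 mm wide; open, the fingers measure 114 mm over their backs; the gripper's body (76 mm by 85 mm) begins 54 mm behind the grasp point. The pads swing forward as they close: fully open they stand 13 mm farther back than shut.
Start: joints at [62.349, 36.005, 2.206, 86.941, -1.547, 57.084, -1.146], TCP at [0.263, -0.594, 0.405] pointing down, gripper open.
Joint ranges: [-175.42, 175.42], [-21.48, 121.26], [-71.46, 75.88], [10.55, 141.38], [-63.04, 243.04], [13.31, 113.54], [-168.57, 168.57]. Speed limits (degrees/s): [147.25, 147.25, 180, 180, 180, 180, 180].

INTERFACE

Orientations are given as a 3x3 rotation matrix whose columns are the frame's x, y, z axes.
In Python, from plant import * gives the robot as it stands.
- The arm moves only by the shell command python3 -m inch 'ROWS' [OPENING] [FORCE]. ROWS is a JSON object of lists of equal length, an entry for each row: "linear": the shift along the tool's x, y, z as a fraction of full scale, a list of three; "dr": the turn, a rotation vector about the tool's x, y, z as a fraction of full scale, a list of three. A call has exactly 5 rows; each row shifts and turns the commanded pose from where the row before left it, along the tool's axes as they then stand; what a row does not reach is not made up. Full scale, the value 1, is 2.5 cm for a shift and 90 degrees for a turn. A row lasts 1/8 s, in which the tool goes at most 62.5 mm and 10.7 degrees, less where a joint would pass 70% of its speed; a pose out of reach is approached as far as the arm can. A call with a number of a shift or a turn outside -1 to 1 is refused whole. A call with a gripper value outside its range is refused whole. OPENING is the opening, from -1 (shut) to 1 (fully open), set as the call begins (- or left out, the last holds). The fingers move at their own pace and stop on an object; FORCE is the grip in N (left out, the last holds). Time passes only in rows, so rows that do not move let the fingers close, or fill a call up. It gives the time, the measured TCP pose, the force, the opening and the grip force at its end, in the units of the state.
- sense(): the state, without advancing time (a new reading comes with each control period).
- get_image(name): name is "scene" or "top" or "wrist"; returns a dict with "pixels" (400x640x3 uint8, red, green, blue), "intrinsics" (3x3 intrinsics, pixels), "origin" and "orientation" of the camera in the world. Camera axes: x right, y down, z forward; pixel columns grow to the right and rows downward; lengths in m; the calibration is good to about 2 mm. A picture is of the moment at which its call begins. There is no depth.
- hand_in(): hands the job in; it is judged then, once.
The state is a dict: "time_s": time; "joint_positions": joint angles; "qd": joint speeds; "tau": joint torques, N m; "tcp_pos": TCP position; "eef_rot": TCP orientation; "force": force on the tool from outside, world axes, zero at the start; "torque": the same for the moment, N m; "width": opening from 0.0 (shut) to 1.0 (fully open); "gripper_force": force on a finger pad.
Only numpy, scipy, OpenCV 4.12 (cv2) and the standard library are available. Lean on these libraries where they do the work, as an engineer would, in place of code of your own. Each camera call takes 0.05 s, during which the arm holds its last target. There are 200 camera calls.

TASK

Take the black knob of the hand crank on the leaning jar rotator and turn it, either way, so that the turntable with the soil jars runs at 12 turns per minute (keep it between 9 and 15) for at least 6 seconds without a break, never above 20, correcting for the uneven load. Then stop the turntable with its pointer facing the steel fin on the base board, let go of the knob and leave everything standing still. Drive it by the crank only: do not touch the turntable or the jars on it, and leave the three spare jars on the base board where they stand.

Things in the scene. Friction and masses are not known exactly. Their poses are not given: they have to be found in the camera images.
- rotator: jar rotator: wooden base board 440 x 440 x 12 mm, fixed on the bench. Origin: centre of the board's underside. Its x points to the steel fin (the mark). 75 mm above the origin lies the centre of the turntable's top face; there passes the shaft of turntable and crank, leaning 15 degrees from vertical towards -x. Outside the rim, at +45 degrees from x seen from above, a grey lamp box 132 mm high.
- turntable: leaning metal turntable 290 mm in diameter with seven equal soil jars (44 mm wide, 56 mm high) and one bigger jar, all fixed on it. Origin: centre of its top face, on the shaft; z: up along the shaft; x: to the pointer. 3.25 kg with jars, inertia 0.030 kg m2 nominal, both vary by a fifth. Its bearing drags with a constant 0.062 N m against the motion, which also holds it at rest in any position.
- big_jar: the bigger jar on the turntable, 54 mm wide, 75 mm high, 83 mm from the shaft, 90 degrees counterclockwise from the pointer. Origin: centre of its underside. It unbalances the leaning turntable: gravity torque about the shaft (counterclockwise positive) = G times cos(angle of the pointer past the mark, counterclockwise), G nominally 0.034 N m, 0.023 to 0.048 with its hidden weight (about 0.25 kg).
- crank: balanced crank arm with a counterweight, 0.2 kg, on the same shaft above the jars. Origin: centre of the turntable's top face; z: up along the shaft; x: to the knob. Viscous slip coupling to the turntable: torque = 0.045 N m s times (crank speed minus turntable speed), time constant 0.7 s. Tops of arm, hub and counterweight are at most 116 mm above the turntable's face.
- knob_mid (a point): grip point of the crank's black knob, on its axis: a round sleeve 30 mm in diameter and 55 mm long, parallel to the shaft, spinning freely on its pin, so the gripper need not turn with it. Along the shaft the point is 140 mm above the turntable's face (sleeve: 107 to 162 mm). It goes round without end, either way, on a circle of 70 mm radius about the shaft. Nothing else is higher.
- pointer (a point): tip of the pointer, a dark steel bar 20 mm wide that sticks out 20 mm over the turntable's rim; the point is 165 mm from the shaft, 2 mm below the turntable's top face, and goes round with the turntable.
- mark (a point): the point, fixed, where the pointer's tip is when it faces the mark exactly: at the highest side of the leaning turntable (+x of the rotator). The mark is the upright steel fin there, 12 mm wide, top at 145 mm, just outside the pointer's circle.
- jar_a: spare soil jar, 44 mm in diameter, 56 mm high, at the -y edge of the base board; origin at the centre of its underside; to be left alone
- jar_b: another spare soil jar, the same size, next to the first at the -y edge; origin at the centre of its underside; to be left alone
- jar_c: third spare soil jar, the same size, at the +y edge of the base board; origin at the centre of its underside; to be left alone

How it is judged (in metres and radians):
On the way, in this order (a step that is already met when the one before it is completed fails the run):
1. the turntable runs at 9 to 15 turns per minute for 6 s without a break (angular speed of turntable between 0.942 and 1.571 rad/s), for 6 s.
2. the turntable stands still with the pointer at the mark (distance between pointer and mark below 0.018 m and angular speed of turntable below 0.05 rad/s), for 0.3 s.
At the end, for the whole second after the job is handed in: Turntable at rest (below 0.05 rad/s) with the pointer's tip within 18 mm of the mark point (about 0.11 rad), crank released and at rest (all of step 2 and angular speed of crank below 0.05 rad/s); the robot touches nothing.
It fails at once if the turntable spins faster than 20 turns per minute (angular speed of turntable above 2.1 rad/s).
It fails at once if the robot touches the turntable or its jars (more than 1 N) (contact force between any of the arm, the fingers and turntable above 1 N).
It fails at once if a spare jar is moved by more than 20 mm (distance of any of jar_a, jar_b, jar_c from where it was at the start of the episode above 0.02 m).
It also fails if it takes over 58 s, if anything falls off the work surface, if the arm or the gripper's body presses on something with over 40 N, if the wrist force passes 120 N, or if a joint passes its speed limit or range.

## Working session

There is one attempt and no reset: what is moved stays moved. The work goes in short steps, Python scripts to look and compute and a shell command to move; the robot and the scene stay as the last step left them, time stands still between calls to the robot, and variables do not carry over. Pictures are saved under pics/ and viewed, at most 10 in all, crops included, and the job is handed in when it is done.

```bash
ls; mkdir -p pics; python3 - <<'E'
from plant import *
import cv2
print(sense())
for n in("scene","top"):
    d=get_image(n); cv2.imwrite(f"pics/{n}0.png",d["pixels"][:,:,::-1]); print(n,d["intrinsics"],d["origin"],d["orientation"])
E
```

```text
pics
{'time_s': 0.0, 'joint_positions': array([62.34960122, 36.05699545,  2.20086699, 86.9960295 , -1.54712275,
       57.08393741, -1.1461468 ]), 'qd': array([ 0.02151427,  0.03015315,  0.04203373, -0.09776642,  0.05345248,
        0.05989334,  0.0253646 ]), 'tau': array([ 3.50054606e-04, -5.63399863e+01,  1.22587904e+00, -1.93447423e+01,
        1.08090937e-02,  1.05389755e-02,  4.12613559e-06]), 'tcp_pos': array([ 0.26306096, -0.59406311,  0.4038098 ]), 'eef_rot': array([[ 9.14385406e-01,  4.04844105e-01, -7.61858148e-04],
       [ 4.04844822e-01, -9.14383804e-01,  1.71163599e-03],
       [-3.68501189e-06, -1.87352929e-03, -9.99998245e-01]]), 'force': array([-0.42001224,  0.25278876,  0.35726423]), 'torque': array([ 0.08892267, -0.04159071,  0.01679503]), 'gripper_force': 0.0, 'width': 0.9999679403767613}
scene [[501.86171608   0.         324.84543464]
 [  0.         501.86171608 197.33344045]
 [  0.           0.           1.        ]] [1.17077515 0.28047175 1.19567794] [[-3.86345255e-01  7.89304138e-01 -4.77217269e-01]
 [ 9.22354213e-01  3.30738980e-01 -1.99685834e-01]
 [ 2.21497043e-04 -5.17311033e-01 -8.55797433e-01]]
top [[389.86885844   0.         316.27794929]
 [  0.         389.86885844 199.71006503]
 [  0.           0.           1.        ]] [0.46617396 0.02521289 1.00998142] [[ 2.30807139e-02 -9.85217760e-01  1.69744652e-01]
 [-9.99733504e-01 -2.26693867e-02  4.36114256e-03]
 [-4.48667955e-04 -1.69800074e-01 -9.85478429e-01]]
```

View pics/scene0.png

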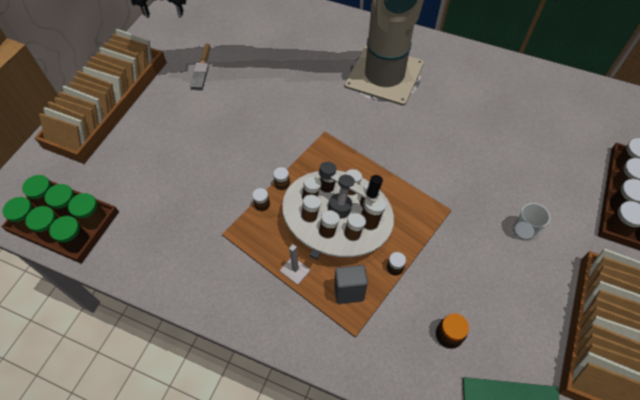

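View pics/top0.png

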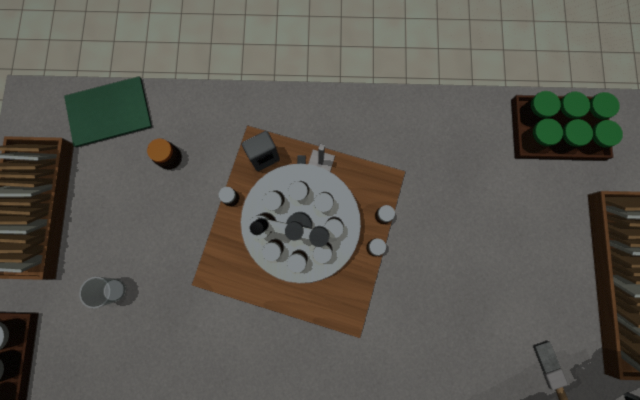

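The pictures show the board (top-view corners about (247,126), (405,170), (361,336), (193,285)), the fin at (321,153) and the pointer bar at (301,159). The black knob is at (258,227) in the top view and (375,187) in the scene view. Next I fit the poses.

```bash
cat > h.py <<'E'
from plant import *
import numpy as np, cv2
def ray(d,uv):
    K=np.array(d["intrinsics"]);v=np.array(d["orientation"])@np.linalg.solve(K,[uv[0],uv[1],1.]);return np.array(d["origin"]),v
def onz(d,uv,z):
    o,v=ray(d,uv);return o+v*(z-o[2])/v[2]
def proj(d,p):
    c=np.array(d["orientation"]).T@(np.array(p)-d["origin"]);q=np.array(d["intrinsics"])@c;return q[:2]/q[2]
E
python3 - <<'E'
from h import *
for n in("top","scene"):
    d=get_image(n);im=d["pixels"][:,:,::-1].copy()
    hsv=cv2.cvtColor(im,cv2.COLOR_BGR2HSV)
    m=cv2.inRange(hsv,(3,80,60),(20,255,255))
    m=cv2.morphologyEx(m,cv2.MORPH_OPEN,np.ones((3,3),np.uint8))
    cs,_=cv2.findContours(m,0,2);
    c=max([c for c in cs if 150<c[:,0,0].mean()<450 and 120<c[:,0,1].mean()<330],key=cv2.contourArea)
    P=np.array([onz(d,p,0.012)[:2] for p in cv2.convexHull(c)[:,0,:].astype(float)])
    r=cv2.minAreaRect((P*1000).astype(np.float32)); print(n,r, cv2.boxPoints(r).round(0).tolist())
    cv2.imwrite(f"pics/m_{n}.png",m)
    print("pix corners",[proj(d,[*(q/1000),0.012]).round(0).tolist() for q in cv2.boxPoints(r)])
E
```

```text
top ((567.5946044921875, 68.15261840820312), (438.7268981933594, 438.1159973144531), 74.50518798828125) [[298.0, -85.0], [720.0, -202.0], [837.0, 221.0], [415.0, 338.0]]
pix corners [[360.0, 338.0], [405.0, 171.0], [247.0, 125.0], [191.0, 285.0]]
scene ((567.2156982421875, 65.60084533691406), (439.3729248046875, 440.60009765625), 74.55378723144531) [[296.0, -87.0], [721.0, -205.0], [838.0, 219.0], [413.0, 336.0]]
pix corners [[324.0, 131.0], [221.0, 234.0], [355.0, 337.0], [451.0, 209.0]]
```

```bash
cat >> h.py <<'E'
C=np.array([0.5674,0.067,0.0]);Y=np.radians(-15.5);L=np.radians(15)
Rr=np.array([[np.cos(Y),-np.sin(Y),0],[np.sin(Y),np.cos(Y),0],[0,0,1]])
# turntable frame at pointer=mark: x up-slope, z leaning to -x
Rt=Rr@np.array([[np.cos(L),0,-np.sin(L)],[0,1,0],[np.sin(L),0,np.cos(L)]])
T0=C+[0,0,0.075]
def cyl(r,a,h): return T0+Rt@np.array([r*np.cos(a),r*np.sin(a),h])
def polar(d,uv,h):  # pixel -> r, angle on plane at height h along the shaft
    o,v=ray(d,uv);n=Rt[:,2];p=o+v*((T0+n*h-o)@n)/(v@n);q=Rt.T@(p-T0);return np.hypot(q[0],q[1]),np.arctan2(q[1],q[0])
def unwrap(d,h,rad,n=720):
    a=np.linspace(-np.pi,np.pi,n,endpoint=False)
    uv=np.array([[proj(d,cyl(r,t,h)) for t in a] for r in rad]).astype(np.float32)
    return a,cv2.remap(d["pixels"],uv[...,0],uv[...,1],cv2.INTER_LINEAR)
E
python3 - <<'E'
from h import *
print("shaft",Rt[:,2],"T0",T0,"knob top polar:")
for n in("top","scene"):
    d=get_image(n);im=d["pixels"][:,:,::-1].copy()
    a,u=unwrap(d,-0.002,np.linspace(.150,.163,6)); g=u.astype(int).max(2).mean(0)
    print(n,"dark:",np.degrees(a[g<70]).round(0).tolist())
    sat=(u.astype(int).max(2)-u.astype(int).min(2)).mean(0); print("unsat",np.degrees(a[sat<25]).round(0).tolist())
    for p in [cyl(.165,0,-.002)]: cv2.circle(im,tuple(int(x) for x in proj(d,p)),2,(0,0,255),-1)
    for t in np.linspace(0,6.28,40):
        cv2.circle(im,tuple(int(round(x)) for x in proj(d,cyl(.07,t,.162))),0,(0,255,0),-1)
        cv2.circle(im,tuple(int(round(x)) for x in proj(d,cyl(.145,t,0))),0,(255,0,255),-1)
    c=proj(d,T0).astype(int); cr=im[c[1]-90:c[1]+90,c[0]-100:c[0]+100]
    cv2.imwrite(f"pics/c_{n}.png",cv2.resize(cr,None,fx=3,fy=3,interpolation=cv2.INTER_CUBIC)); print("off",c-[100,90])
a=cv2.imread("pics/c_top.png");b=cv2.imread("pics/c_scene.png")
cv2.imwrite("pics/cc.png",cv2.resize(np.hstack([a,b]),(800,360)))
E
```

```text
shaft [-0.24940591  0.06916638  0.96592583] T0 [0.5674 0.067  0.075 ] knob top polar:
top dark: [-3.0, -3.0, -2.0, -2.0, -2.0, -1.0, -0.0, 0.0, 11.0, 12.0, 13.0, 13.0, 14.0, 14.0, 15.0, 15.0, 16.0, 16.0, 17.0, 17.0, 18.0, 18.0, 18.0, 19.0, 26.0, 26.0, 27.0, 27.0, 27.0, 28.0, 29.0, 29.0, 29.0, 30.0, 31.0, 31.0, 32.0, 32.0, 33.0, 33.0, 34.0, 34.0, 35.0, 35.0, 36.0, 36.0, 36.0, 37.0, 38.0, 38.0, 38.0, 39.0, 40.0, 40.0, 40.0, 41.0, 42.0, 42.0, 42.0, 43.0, 44.0, 44.0, 45.0, 45.0, 45.0, 46.0, 47.0, 47.0, 48.0, 48.0, 49.0, 49.0, 50.0, 50.0, 51.0, 51.0, 52.0, 52.0, 52.0, 53.0, 53.0, 54.0, 55.0, 55.0, 81.0, 82.0, 82.0, 83.0, 83.0, 84.0, 84.0, 84.0, 85.0, 86.0, 86.0, 87.0, 87.0, 88.0, 88.0, 88.0, 89.0, 90.0, 90.0]
unsat [-12.0, -11.0, -11.0, -11.0, -10.0, -9.0, -9.0, -9.0, -8.0, -7.0, -7.0, -7.0, -6.0, -5.0, -5.0, -4.0, -4.0, -3.0, -3.0, -2.0, -2.0, -2.0, -1.0, -0.0, 0.0, 0.0, 1.0, 2.0, 2.0, 2.0, 3.0, 4.0, 4.0, 4.0, 5.0, 6.0, 6.0, 7.0, 7.0, 7.0, 8.0, 12.0, 13.0, 13.0, 14.0, 14.0, 15.0, 15.0, 16.0, 16.0, 17.0, 17.0, 18.0, 18.0, 18.0, 19.0, 37.0, 38.0, 38.0, 38.0, 39.0, 40.0, 40.0, 40.0, 41.0, 4
[... 968 characters left out ...]
 -162.0, -162.0, -161.0, -160.0, -160.0, -160.0, -159.0, -158.0, -158.0, -158.0, -157.0, -156.0, -156.0, -156.0, -155.0, -154.0, -154.0, -154.0, -140.0, -140.0, -140.0, -139.0, -138.0, -138.0, -138.0, -137.0, -136.0, -136.0, -136.0, -135.0, -134.0, -134.0, -134.0, -133.0, -132.0, -132.0, -132.0, -131.0, -130.0, -130.0, -129.0, -129.0, -128.0, -128.0, -128.0, -127.0, -126.0, -126.0, -126.0, -125.0, -124.0, -124.0, -78.0, -78.0, -77.0, -76.0, 11.0, 11.0, 11.0, 12.0, 13.0, 13.0, 14.0, 14.0, 15.0, 15.0, 16.0, 16.0, 17.0, 17.0, 18.0, 18.0, 18.0, 170.0, 171.0, 171.0, 172.0, 172.0, 172.0, 173.0, 174.0, 174.0, 174.0, 175.0, 176.0, 176.0, 176.0, 177.0, 178.0, 178.0, 178.0, 179.0, 180.0]
off [238 120]
```

View pics/cc.png

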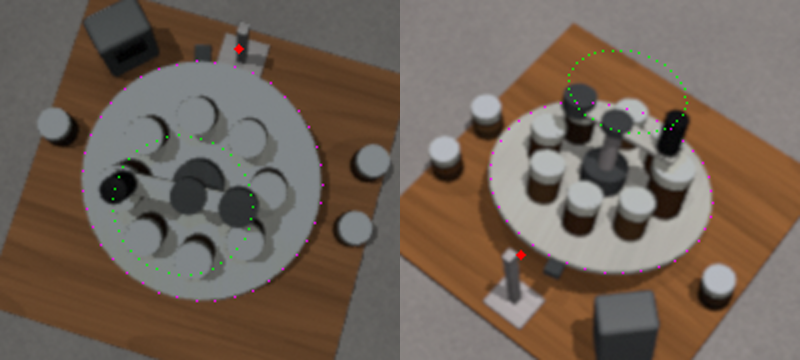

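The red mark point and the magenta rim overlay fit both views. The pointer is at about +15° in both. The knob top is at (259,226) in the top view and (377,177) in the scene view. I'll work out the knob angle and the approach.

```bash
python3 - <<'E'
from h import *
d=get_image("top");e=get_image("scene")
def blob(d,uv):
    im=d["pixels"];m=((im.max(2)<28)*255).astype(np.uint8);n,l,s,c=cv2.connectedComponentsWithStats(m)
    k=l[int(uv[1]),int(uv[0])];return k,s[k].tolist(),c[k]
for x,uv in((d,(259,226)),(e,(375,187))):
    print(blob(x,uv), polar(x,uv,.15),polar(x,blob(x,uv)[2],.13))
# triangulate blob centres
o1,v1=ray(d,blob(d,(259,226))[2]);o2,v2=ray(e,blob(e,(375,187))[2])
A=np.stack([v1,-v2],1);t=np.linalg.lstsq(A,o2-o1,rcond=None)[0];p=(o1+v1*t[0]+o2+v2*t[1])/2
q=Rt.T@(p-T0);print("tri",p,"gap",np.linalg.norm(o1+v1*t[0]-o2-v2*t[1]),"r,ang,h",np.hypot(q[0],q[1]),np.degrees(np.arctan2(q[1],q[0])),q[2])
for a in np.radians([60,90,100,110,120]): print(np.degrees(a),proj(d,cyl(.07,a,.162)),proj(e,cyl(.07,a,.162)))
a=np.arctan2(q[1],q[0]);g=cyl(.07,a,.145);tcp=g+[0,0,.155];s=sense()
print("tcp target",tcp,"diff world",tcp-s["tcp_pos"],"in rot frame",Rr.T@(tcp-s["tcp_pos"]))
R=s["eef_rot"];print("in tool now",R.T@(tcp-s["tcp_pos"]))
E
```

```text
(np.int32(48), [251, 219, 17, 15, 189], array([258.91534392, 226.07407407])) (np.float64(0.06838538836460024), np.float64(1.6148276418156615)) (np.float64(0.07232430042457766), np.float64(1.6730069776141576))
(np.int32(6), [367, 176, 15, 22, 201], array([373.84577114, 186.21393035])) (np.float64(0.07660562565306536), np.float64(1.4672639948800066)) (np.float64(0.06657662572014068), np.float64(1.7522094700975366))
tri [0.54693056 0.14472362 0.20727238] gap 0.0025687799297825897 r,ang,h 0.06959800726456473 94.02173029906933 0.13824637222064756
59.99999999999999 [266.38711602 209.91682514] [364.15200431 185.76225839]
90.0 [257.27559692 225.21444137] [375.85951143 180.24529491]
100.0 [256.17630135 231.11387739] [378.30157846 177.40160857]
110.0 [256.11846974 237.12447392] [379.88678621 174.2092202 ]
119.99999999999999 [257.0998752 243.0670613] [380.58406196 170.77395427]
tcp target [0.54532708 0.14558444 0.36878859] diff world [ 0.28219216  0.73988915 -0.0357735 ] in rot frame [ 0.07420218  0.78839229 -0.0357735 ]
in tool now [ 0.55755258 -0.56230662  0.03597912]
```

```bash
M='python3 -m inch'
python3 -m inch '{"linear":[[1,-1,-0.5],[1,-1,-0.5],[1,-1,-0.5],[1,-1,-0.5],[1,-1,0]],"dr":[[0,0,0],[0,0,0],[0,0,0],[0,0,0],[0,0,0]]}' 1 40
python3 -m inch '{"linear":[[1,-1,0],[1,-1,0],[1,-1,0],[1,-1,0],[1,-1,0]],"dr":[[0,0,0],[0,0,0],[0,0,0],[0,0,0],[0,0,0]]}'
python3 -m inch '{"linear":[[1,-1,0],[1,-1,0],[1,-1,0],[1,-1,0],[1,-1,0]],"dr":[[0,0,0],[0,0,0],[0,0,0],[0,0,0],[0,0,0]]}'
python3 -m inch '{"linear":[[1,-1,0],[1,-1,0],[1,-1,0],[1,-1,0],[0,0,0]],"dr":[[0,0,0],[0,0,0],[0,0,0],[0,0,0],[0,0,0]]}'
python3 -m inch '{"linear":[[0,0,0],[0,0,0],[0,0,0],[0,0,0],[0,0,0]],"dr":[[0,0,0.088],[0,0,0.088],[0,0,0.088],[0,0,0.088],[0,0,0.088]]}'
python3 - <<'E'
from h import *
s=sense();print(s["time_s"],s["tcp_pos"],s["eef_rot"].round(3),s["joint_positions"],s["force"])
a=np.radians(94);tcp=cyl(.07,a,.145)+[0,0,.155];print(s["eef_rot"].T@(tcp-s["tcp_pos"])/.025)
E
```

```text
time_s: 1.02
tcp_pos: [0.3274, -0.4286, 0.4559]
eef_rot: [[0.914, 0.405, 0.002], [0.405, -0.914, -0.002], [0.001, 0.002, -1.0]]
force: [0.5, 0.3, 0.6]
width: 1.003
gripper_force: 0.0
time_s: 1.65
tcp_pos: [0.3909, -0.2635, 0.455]
eef_rot: [[0.914, 0.405, 0.001], [0.405, -0.914, -0.0], [0.0, 0.001, -1.0]]
force: [-0.0, 0.2, 0.3]
width: 1.001
gripper_force: 0.0
time_s: 2.28
tcp_pos: [0.4546, -0.0986, 0.455]
eef_rot: [[0.914, 0.405, 0.001], [0.405, -0.914, -0.0], [0.001, 0.0, -1.0]]
force: [0.1, -0.6, 0.1]
width: 0.999
gripper_force: 0.0
time_s: 2.9
tcp_pos: [0.5058, 0.0352, 0.4548]
eef_rot: [[0.912, 0.41, 0.001], [0.41, -0.912, 0.002], [0.002, -0.001, -1.0]]
force: [0.2, -0.9, 0.6]
width: 1.0
gripper_force: 0.0
time_s: 3.52
tcp_pos: [0.5049, 0.031, 0.4548]
eef_rot: [[0.961, -0.277, -0.0], [-0.277, -0.961, -0.001], [0.0, 0.001, -1.0]]
force: [-0.5, -0.1, -0.3]
width: 0.998
gripper_force: 0.0
3.525 [0.50488397 0.03101731 0.45483073] [[ 0.961 -0.277 -0.   ]
 [-0.277 -0.961 -0.001]
 [ 0.     0.001 -1.   ]] [  -8.50461651   20.77249652    2.47148799  105.85765943   -1.04850567
   53.40578618 -111.64201333] [-0.50759124 -0.11135091 -0.33541283]
[ 0.28665318 -4.85374855  3.43827145]
```

```bash
python3 -m inch '{"linear":[[0.3,-1,0],[0,-1,0],[0,-1,0],[0,-1,0],[0,-0.85,0]],"dr":[[0,0,0],[0,0,0],[0,0,0],[0,0,0],[0,0,-0.006]]}'
python3 -m inch '{"linear":[[0,0,0.5],[0,0,0.8],[0,0,0.8],[0,0,0.8],[0,0,0.5]],"dr":[[0,0,0],[0,0,0],[0,0,0],[0,0,0],[0,0,0]]}'
python3 - <<'E'
from h import *
s=sense();print(s["time_s"],s["tcp_pos"],s["eef_rot"].round(3),s["force"])
a=np.radians(94);tcp=cyl(.07,a,.145)+[0,0,.155];print(s["eef_rot"].T@(tcp-s["tcp_pos"])/.025)
t=get_image("top")["pixels"];e=get_image("scene")["pixels"]
v=np.hstack([t[110:320,190:410],e[90:300,210:460]])[:,:,::-1]
cv2.imwrite("pics/g1.png",cv2.resize(v,None,fx=1.7,fy=1.7,interpolation=cv2.INTER_CUBIC))
E
```

```text
time_s: 4.15
tcp_pos: [0.5455, 0.1469, 0.4548]
eef_rot: [[0.965, -0.262, -0.0], [-0.262, -0.965, -0.001], [0.0, 0.001, -1.0]]
force: [-0.1, -0.0, 0.1]
width: 1.002
gripper_force: 0.0
time_s: 4.78
tcp_pos: [0.5447, 0.1453, 0.3681]
eef_rot: [[0.965, -0.263, -0.002], [-0.263, -0.965, -0.002], [-0.002, 0.002, -1.0]]
force: [0.4, -0.2, 0.1]
width: 0.996
gripper_force: 0.0
4.775 [0.54473031 0.14533425 0.36813225] [[ 0.965 -0.263 -0.002]
 [-0.263 -0.965 -0.002]
 [-0.002  0.002 -1.   ]] [ 0.40808639 -0.18293562  0.07116645]
[ 0.02136813 -0.01595195 -0.02660191]
```

View pics/g1.png

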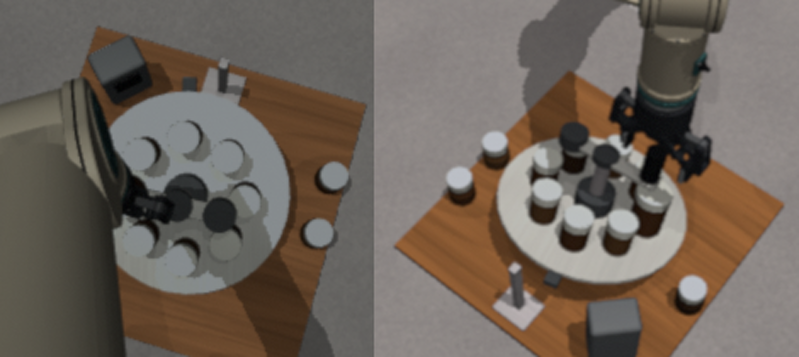

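The top and scene crops show the knob centred between the open fingers, at (150,205) and (655,165). I'll close on it and turn the crank slowly, which is too slow to move the table, to check tracking and forces.

```bash
cat >> h.py <<'E'
RAD=np.linspace(.150,.163,6)
def chans(px,d):
    a,u=unwrap(dict(d,pixels=px),-0.002,RAD);u=u.astype(float);return a,(u.max(2)-u.min(2)).mean(0),u.max(2).mean(0)
def pointer(pred,win=40,name="scene"):
    s=sense();d=get_image(name);ref=cv2.imread(f"pics/{name}0.png")[:,:,::-1].copy()
    a,s1,v1=chans(d["pixels"],d);_,s0,v0=chans(ref,d)
    k=(np.degrees(a)>5)&(np.degrees(a)<26);s0[k]=np.median(s0);v0[k]=np.median(v0)
    sc=np.clip(s0-s1,0,40)
    w=15;f=np.convolve(np.r_[sc[-w:],sc,sc[:w]],np.ones(w)/w,'same')[w:-w]
    off=(np.degrees(a)-pred+180)%360-180;f2=np.where(abs(off)<win,f,-1);i=int(f2.argmax())
    idx=(np.arange(i-11,i+12))%len(a);wt=sc[idx];th=np.degrees(a[i])+ (wt@np.arange(-11,12))/max(wt.sum(),1e-6)*.5
    return s["time_s"],th,f2[i],s,d
def crank(s):
    q=Rt.T@(s["tcp_pos"]+s["eef_rot"][:,2]*.155-T0);return np.hypot(q[0],q[1]),np.degrees(np.arctan2(q[1],q[0])),q[2]
E
python3 -m inch '{"linear":[[0,0,0],[0,0,0],[0,0,0],[0,0,0],[0,0,0]],"dr":[[0,0,0],[0,0,0],[0,0,0],[0,0,0],[0,0,0]]}' -1 40
python3 - <<'E'
from h import *
s=sense();print(crank(s),s["tcp_pos"],s["force"]); 
r=.07;A=np.radians(94-np.arange(6)*8.)
P=np.stack([r*np.cos(A)*.966,-r*np.sin(A),-r*np.cos(A)*.2588],1);print((np.diff(P,axis=0)/.025).round(2).tolist())
t,th,f,_,_=pointer(15);print(t,th,f,pointer(0,180)[1:3])
E
```

```text
time_s: 5.5
tcp_pos: [0.5451, 0.1455, 0.3707]
eef_rot: [[0.965, -0.263, -0.0], [-0.263, -0.965, -0.002], [0.0, 0.002, -1.0]]
force: [-2.8, -4.5, 6.9]
width: 0.335
gripper_force: 39.3
(np.float64(0.06950831866496282), np.float64(93.75252804526927), np.float64(0.1469114882137256)) [0.54510108 0.14549616 0.37072786] [-2.78922193 -4.49655182  6.89018499]
[[0.38, 0.0, -0.1], [0.37, 0.05, -0.1], [0.36, 0.11, -0.1], [0.34, 0.16, -0.09], [0.32, 0.21, -0.09]]
5.5 14.241082286177539 39.99999999999999 (np.float64(14.237955465587039), np.float64(39.99999999999999))
```

```bash
python3 -m inch '{"linear":[[0.38,0,-0.1],[0.37,0.05,-0.1],[0.36,0.11,-0.1],[0.34,0.16,-0.09],[0.32,0.21,-0.09]],"dr":[[0,0,0],[0,0,0],[0,0,0],[0,0,0],[0,0,0]]}'
python3 - <<'E'
from h import *
s=sense();print(crank(s),s["force"],s["joint_positions"])
print(pointer(14)[:3]);s=sense();print(crank(s),s["force"])
E
```

```text
time_s: 6.22
tcp_pos: [0.5838, 0.1219, 0.3823]
eef_rot: [[0.965, -0.262, -0.003], [-0.262, -0.965, -0.001], [-0.002, 0.002, -1.0]]
force: [-4.5, -2.1, 4.3]
width: 0.344
gripper_force: 39.3
(np.float64(0.06972641792537726), np.float64(54.857064820772955), np.float64(0.14694039832902103)) [-4.47682736 -2.07240377  4.32280747] [ -15.04728581   32.96675431    0.86740646   97.2268623    -0.59391047
   49.97253536 -119.121951  ]
(6.225, np.float64(14.253702576587537), np.float64(39.99999999999999))
(np.float64(0.06972984648651884), np.float64(53.27608224342713), np.float64(0.14689760753281558)) [-4.23520208 -3.27537163  6.66171629]
```

```bash
cat > plan.py <<'E'
# usage: plan.py NCALLS WTARGET [a_stop rows...]; observes, fits, plans CW crank rows
import sys,json,os
from h import *
from scipy.optimize import least_squares
cC=.045;DT=.005;TL=.03
def P(a): return .07*np.array([np.cos(a)*.966,-np.sin(a),-np.cos(a)*.2588])
def step(x,wc,p,dt=DT):
    th,w,v=x;G,J,D=p;v+=(wc-v)*dt/TL
    tq=cC*(v-w)+G*np.cos(th)
    if w==0 and abs(tq)<=D: return [th,0.,v]
    sg=np.sign(w) if w else np.sign(tq);wn=w+dt*(tq-D*sg)/J
    if w and wn*w<0: wn=0.
    return [th+dt*wn,wn,v]
def sim(L,p,tend,obs=()):
    x=[L["th0"],0.,0.];t=L["t0"];out=[];ev=list(L["ev"]);oi=0;tr=[]
    while True:
        while oi<len(obs) and obs[oi][0]<=t+1e-4: out.append(x[0]);oi+=1
        if t>=tend-1e-4:break
        wc=next((e[2] for e in ev if e[0]-1e-4<=t<e[1]-1e-4),0.)
        x=step(x,wc,p);t+=DT;tr.append((t,x[0],x[1]))
    return x,out,tr
if __name__=="__main__":
    if os.path.exists("log.json"): L=json.load(open("log.json"))
    else: L=dict(t0=sense()["time_s"],th0=np.radians(14.24),ev=[],obs=[],cmd=P(np.radians(54)).tolist(),a=np.radians(54),p=[.034,.03,.062])
    now=sense()["time_s"];x,_,_=sim(L,L["p"],now);pr=np.degrees(x[0])
    t,th,f,s,d=pointer(pr%360,60);err=(th-pr+180)%360-180
    ok=f>15
    if f>15: L["obs"].append([t,np.radians(pr+err)])
    pri=np.array([.034,.03,.062]);sg=np.array([.007,.004,.002])
    if len(L["obs"])>2:
        def res(q):
            _,o,_=sim(L,q,now,L["obs"]);return np.r_[(np.array(o)-[b[1] for b in L["obs"]])/.025,(q-pri)/sg]
        L["p"]=least_squares(res,L["p"],x_scale=sg,diff_step=.01).x.tolist()
    p=L["p"];x,o,tr=sim(L,p,now,L["obs"])
    ws=np.array([k[2] for k in tr]) if tr else np.zeros(1);good=0
    for k in ws[::-1]:
        if -1.54<k<-.97: good+=DT
        else: break
    r,ca,h=crank(s)
    print(f"t={t:.3f} th={th:.1f} pred err={err:.1f} score={f:.0f} ok={ok} p={np.round(p,4)} w={x[1]:.2f} in-band={good:.2f}s last1.3s w:{ws[-260:].min():.2f}..{ws[-260:].max():.2f}")
    print(f"crank meas {ca:.1f} cmd {np.degrees(L['a'])%360:.1f} r={r*1e3:.1f} h={h*1e3:.1f} force {s['force'].round(1)} resid deg {np.degrees(np.array(o)-[b[1] for b in L['obs']]).round(1)[-8:]}")
    n=int(sys.argv[1]);wt=-float(sys.argv[2]);tt=now
    for _ in range(10): x=step(x,0.,p);tt+=DT
    a=L["a"];cmd=np.array(L["cmd"])
    for c in range(n):
        rows=[];W=[]
        for i in range(5):
            # crank speed that brings w near target over ~0.25 s
            wc=wt-p[2]/cC-p[0]/cC*np.cos(x[0]-.08)+(wt-x[1])*(p[1]/cC/.25-1*0)
            wc=np.clip(wc,-4.5,0)
            while True:
                mv=np.round((P(a+wc/8)-cmd)/.025,2)
                if abs(mv).max()<=1: break
                wc*=.99
            a+=wc/8;cmd=cmd+mv*.025;rows.append(mv.tolist());L["ev"].append([tt,tt+.125,wc])
            for _ in range(25): x=step(x,wc,p);tt+=DT
            W.append(round(float(x[1]),2))
        print(json.dumps(rows),"w",W,"th",round(np.degrees(x[0])%360))
    L["a"]=a;L["cmd"]=cmd.tolist();json.dump(L,open("log.json","w"))
E
python3 plan.py 2 1.2
```

```text
t=6.275 th=14.2 pred err=0.0 score=40 ok=True p=[0.034 0.03  0.062] w=0.00 in-band=0.00s last1.3s w:0.00..0.00
crank meas 53.3 cmd 54.0 r=69.7 h=146.9 force [-4.2 -3.3  6.7] resid deg [-0.]
[[0.82, 1.0, -0.22], [0.28, 1.0, -0.08], [-0.08, 1.0, 0.03], [-0.49, 1.0, 0.13], [-1.0, 0.81, 0.27]] w [-0.19, -0.33, -0.41, -0.52, -0.69] th 2
[[-1.0, 0.25, 0.26], [-1.0, -0.15, 0.27], [-1.0, -0.63, 0.27], [-0.64, -1.0, 0.17], [-0.18, -1.0, 0.05]] w [-0.76, -0.78, -0.87, -0.95, -0.95] th 331
```

```bash
python3 -m inch '{"linear":[[0.82,1.0,-0.22],[0.28,1.0,-0.08],[-0.08,1.0,0.03],[-0.49,1.0,0.13],[-1.0,0.81,0.27]],"dr":[[0,0,0],[0,0,0],[0,0,0],[0,0,0],[0,0,0]]}' | head -1
python3 -m inch '{"linear":[[-1.0,0.25,0.26],[-1.0,-0.15,0.27],[-1.0,-0.63,0.27],[-0.64,-1.0,0.17],[-0.18,-1.0,0.05]],"dr":[[0,0,0],[0,0,0],[0,0,0],[0,0,0],[0,0,0]]}' |head -1
python3 plan.py 2 1.2
```

```text
time_s: 6.95
time_s: 7.58
t=7.575 th=-26.5 pred err=2.0 score=40 ok=True p=[0.034 0.03  0.062] w=-0.95 in-band=0.00s last1.3s w:-0.96..0.00
crank meas 179.1 cmd 180.3 r=70.1 h=146.8 force [ 2.4 -2.7  7.5] resid deg [-0. -2.]
[[0.17, -1.0, -0.05], [0.62, -1.0, -0.16], [1.0, -0.65, -0.27], [0.99, -0.16, -0.27], [1.0, 0.23, -0.26]] w [-0.76, -0.87, -0.99, -1.04, -1.08] th 296
[[0.87, 0.63, -0.24], [0.54, 0.84, -0.14], [0.21, 0.91, -0.06], [-0.08, 0.87, 0.02], [-0.31, 0.78, 0.09]] w [-1.15, -1.19, -1.2, -1.2, -1.21] th 254
```

```bash
python3 -m inch '{"linear":[[0.17,-1.0,-0.05],[0.62,-1.0,-0.16],[1.0,-0.65,-0.27],[0.99,-0.16,-0.27],[1.0,0.23,-0.26]],"dr":[[0,0,0],[0,0,0],[0,0,0],[0,0,0],[0,0,0]]}' | head -1
python3 -m inch '{"linear":[[0.87,0.63,-0.24],[0.54,0.84,-0.14],[0.21,0.91,-0.06],[-0.08,0.87,0.02],[-0.31,0.78,0.09]],"dr":[[0,0,0],[0,0,0],[0,0,0],[0,0,0],[0,0,0]]}' |head -1
python3 plan.py 2 1.25
```

```text
time_s: 8.25
time_s: 8.88
t=8.875 th=-146.8 pred err=-40.7 score=40 ok=True p=[0.0228 0.0358 0.0548] w=-1.58 in-band=0.00s last1.3s w:-1.58..-1.07
crank meas -29.8 cmd 328.5 r=70.6 h=146.9 force [-1.3  2.8  4.8] resid deg [ -0.  -12.1   4.9]
[[-0.25, 0.35, 0.06], [-0.43, 0.42, 0.12], [-0.56, 0.34, 0.15], [-0.63, 0.19, 0.17], [-0.67, 0.03, 0.18]] w [-1.32, -1.26, -1.25, -1.25, -1.25] th 168
[[-0.65, -0.15, 0.17], [-0.61, -0.31, 0.17], [-0.53, -0.47, 0.14], [-0.4, -0.61, 0.1], [-0.23, -0.71, 0.07]] w [-1.25, -1.25, -1.25, -1.25, -1.25] th 123
```

The 41° jump is implausible and is probably a false detection. I'll look before planning further.

```bash
python3 - <<'E'
import json
from h import *
L=json.load(open("log.json"));L["obs"].pop();L["ev"]=L["ev"][:20];
L["p"]=[.034,.03,.062]
from plan import P
a=np.radians(54)+sum(e[2] for e in L["ev"])/8;L["a"]=a
# rebuild commanded position as the rounded sum ends within rounding of P(a)
L["cmd"]=P(a).tolist();json.dump(L,open("log.json","w"))
print(sense()["time_s"])
d=get_image("scene");cv2.imwrite("pics/s2.png",d["pixels"][:,:,::-1])
a,s1,v1=chans(d["pixels"],d);_,s0,v0=chans(cv2.imread("pics/scene0.png")[:,:,::-1].copy(),d)
for i in range(80,340,6): print(int(np.degrees(a[i])),int(s0[i]),int(s1[i]),int(v0[i]),int(v1[i]),end=" | ")
im=d["pixels"][:,:,::-1].copy()
for g in range(-180,180,30):
    u=proj(d,cyl(.17,np.radians(g),0));cv2.circle(im,tuple(int(x) for x in u),1,(0,255,0),-1)
cv2.imwrite("pics/s2c.png",cv2.resize(im[90:320,200:470],None,fx=2.4,fy=2.4,interpolation=cv2.INTER_CUBIC))
E
```

```text
8.925
-140 4 5 71 60 | -137 4 2 64 20 | -134 4 2 65 18 | -131 3 2 65 19 | -128 3 2 65 14 | -125 4 2 58 12 | -122 62 1 109 11 | -119 69 1 131 18 | -116 66 10 124 59 | -113 67 65 124 127 | -110 68 73 130 135 | -107 74 77 136 142 | -104 72 75 129 135 | -101 74 76 130 135 | -98 77 34 138 90 | -95 78 2 135 48 | -92 83 2 143 46 | -89 76 26 132 62 | -86 54 37 96 65 | -83 36 27 67 48 | -80 28 22 56 41 | -77 24 21 49 38 | -74 35 28 61 47 | -71 66 47 107 76 | -68 77 54 126 87 | -65 81 56 132 90 | -61 82 56 132 90 | -58 78 54 124 86 | -56 79 55 125 86 | -52 80 57 129 92 | -49 77 57 123 93 | -47 74 63 118 101 | -43 71 71 111 112 | -40 63 65 98 102 | -38 57 61 90 97 | -34 59 59 94 94 | -31 55 58 87 90 | -29 54 55 85 89 | -25 54 55 84 88 | -22 53 55 83 86 | -20 52 54 81 85 | -16 51 53 80 84 | -13 49 51 77 81 | -11 48 50 75 79 |
```

View pics/s2c.png

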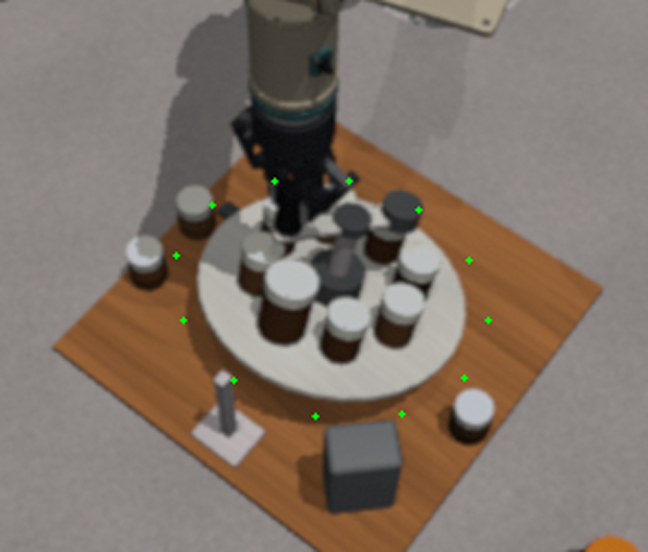

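The picture shows the pointer at (228,210), that is −93.5°. The black gripper at (300,190) had been mistaken for it. I'll make the detector match a bar of the right width and grey level.

```bash
python3 - <<'E'
s=open("h.py").read()
i=s.index("    sc=np.clip(s0-s1");j=s.index("    return s[\"time_s\"],th,f2[i]")
s=s[:i]+'''    th,f=bar(a,s1,v1,s0,pred,win)
    cv2.imwrite(f"pics/raw_{s['time_s']:.3f}.png",d["pixels"][:,:,::-1])
    return s["time_s"],th,f,s,d
def bar(a,s1,v1,s0,pred,win):
    sc=((s1<.45*s0)&(v1>28)&(v1<80)&(s0>30)).astype(float);n=len(a);k=np.abs(np.arange(-18,19))
    ker=np.where(k<=6,1/13,np.where((k>9),-1/18,0));f=np.array([sc[(np.arange(i-18,i+19))%n]@ker for i in range(n)])
    off=(np.degrees(a)-pred+180)%360-180;f2=np.where(abs(off)<win,f-abs(off)/100,-1);i=int(f2.argmax())
    idx=np.arange(i-9,i+10)%n;wt=sc[idx];return np.degrees(a[i])+(wt@np.arange(-9,10))/max(wt.sum(),1e-6)*.5,f[i]*40
'''+s[s.index("def crank"):]
open("h.py","w").write(s)
p=open("plan.py").read().replace("pr%360,60)","pr%360,35)");open("plan.py","w").write(p)
E
python3 - <<'E'
from h import *
import json
d=dict(get_image("top"));
d=get_image("scene")
_,s0,_=chans(cv2.imread("pics/scene0.png")[:,:,::-1].copy(),d)
s0[(np.degrees(_)>5)&(np.degrees(_)<26)]=np.median(s0)
for n,p in(("s2",-105),("scene0",10)):
    a,s1,v1=chans(cv2.imread(f"pics/{n}.png")[:,:,::-1].copy(),d);print(bar(a,s1,v1,s0,p,35),bar(a,s1,v1,s0,p,180))
L=json.load(open("log.json"));L["obs"].append([8.925,float(np.radians(-93.5))]);json.dump(L,open("log.json","w"));print(sense()["time_s"])
E
python3 plan.py 2 1.22
```

```text
(np.float64(-93.25), np.float64(40.0)) (np.float64(-93.25), np.float64(40.0))
(np.float64(10.000000000000014), np.float64(0.0)) (np.float64(10.000000000000014), np.float64(0.0))
9.075
t=9.075 th=-98.2 pred err=18.8 score=40 ok=True p=[0.0402 0.0269 0.0631] w=-0.42 in-band=0.00s last1.3s w:-1.03..-0.42
crank meas -30.4 cmd 328.5 r=70.4 h=146.9 force [-1.5 -0.3  6.4] resid deg [-0.   1.9  0.1 -0.7]
[[-1.0, 0.99, 0.27], [-1.0, 0.33, 0.27], [-1.0, -0.08, 0.26], [-0.75, -0.33, 0.2], [-0.54, -0.47, 0.15]] w [-0.64, -0.93, -1.12, -1.2, -1.22] th 227
[[-0.39, -0.55, 0.1], [-0.23, -0.61, 0.07], [-0.1, -0.62, 0.02], [0.04, -0.61, -0.01], [0.16, -0.58, -0.04]] w [-1.23, -1.22, -1.22, -1.22, -1.22] th 183
```

```bash
python3 -m inch '{"linear":[[-1.0,0.99,0.27],[-1.0,0.33,0.27],[-1.0,-0.08,0.26],[-0.75,-0.33,0.2],[-0.54,-0.47,0.15]],"dr":[[0,0,0],[0,0,0],[0,0,0],[0,0,0],[0,0,0]]}' | head -1
python3 -m inch '{"linear":[[-0.39,-0.55,0.1],[-0.23,-0.61,0.07],[-0.1,-0.62,0.02],[0.04,-0.61,-0.01],[0.16,-0.58,-0.04]],"dr":[[0,0,0],[0,0,0],[0,0,0],[0,0,0],[0,0,0]]}' |head -1
python3 plan.py 2 1.25
python3 - <<'E'
from h import *
import glob
d=eval("dict(x=1)")
E
```

```text
time_s: 9.75
time_s: 10.38
t=10.375 th=-177.0 pred err=0.0 score=0 ok=False p=[0.0402 0.0269 0.0631] w=-1.22 in-band=0.98s last1.3s w:-1.23..-0.28
crank meas 155.8 cmd 157.6 r=69.8 h=146.8 force [ 1.6 -2.6  9.3] resid deg [-0.   1.9  0.1 -0.7]
[[0.34, -0.61, -0.09], [0.48, -0.51, -0.13], [0.55, -0.35, -0.15], [0.61, -0.21, -0.16], [0.66, -0.05, -0.18]] w [-1.15, -1.21, -1.24, -1.25, -1.25] th 136
[[0.68, 0.13, -0.18], [0.67, 0.33, -0.18], [0.58, 0.53, -0.16], [0.43, 0.72, -0.11], [0.2, 0.88, -0.05]] w [-1.25, -1.24, -1.24, -1.24, -1.24] th 92
```

```bash
cat > off.py <<'E'
import sys,json
from h import *
D=json.load(open("cam.json")) if __import__("os").path.exists("cam.json") else None
def prof(fn,lo,hi):
    px=cv2.imread(fn)[:,:,::-1].copy();a,s,v=chans(px,D)
    for i in range(lo,hi,4): 
        j=i%720;print(int(np.degrees(a[j])),int(s[j]),int(v[j]),end=" | ")
    print()
E
python3 - <<'E'
import json
from h import *
from off import *
import off
# camera calibration from the first printout (no new picture)
d=dict(intrinsics=[[501.86171608,0,324.84543464],[0,501.86171608,197.33344045],[0,0,1]],origin=[1.17077515,0.28047175,1.19567794],orientation=[[-3.86345255e-01,7.89304138e-01,-4.77217269e-01],[9.22354213e-01,3.30738980e-01,-1.99685834e-01],[2.21497043e-04,-5.17311033e-01,-8.55797433e-01]])
json.dump(d,open("cam.json","w"));off.D=d
prof("pics/raw_10.375.png",280+360,280+360+240)
prof("pics/scene0.png",360,440)
im=cv2.imread("pics/raw_10.375.png");cv2.imwrite("pics/v3.png",cv2.resize(im[90:300,220:470],None,fx=2.4,fy=2.4,interpolation=cv2.INTER_CUBIC))
E
```

```text
140 84 134 | 142 81 130 | 144 78 127 | 146 76 124 | 148 76 123 | 149 76 122 | 152 74 122 | 154 75 123 | 156 76 125 | 158 75 126 | 160 75 127 | 162 77 128 | 164 78 130 | 166 79 132 | 167 78 133 | 170 77 134 | 172 72 127 | 174 28 83 | 176 6 71 | 178 4 74 | -180 1 78 | -178 4 102 | -176 5 139 | -174 7 150 | -172 8 159 | -170 7 157 | -168 9 145 | -166 22 136 | -164 49 134 | -162 74 139 | -160 75 140 | -158 74 139 | -156 74 137 | -154 74 135 | -152 49 131 | -150 19 130 | -148 9 130 | -146 7 130 | -144 6 130 | -142 7 130 | -140 8 129 | -138 14 123 | -136 33 107 | -134 49 95 | -131 35 104 | -130 14 124 | -128 7 130 | -126 6 132 | -124 6 136 | -122 4 146 | -120 2 179 | -117 3 190 | -116 3 189 | -114 3 187 | -111 6 165 | -110 24 111 | -108 48 97 | -106 58 112 | -104 67 123 | -102 74 132 | 
0 47 75 | 2 48 75 | 4 47 76 | 6 47 75 | 8 48 75 | 10 33 70 | 12 2 63 | 13 3 63 | 15 3 63 | 18 9 54 | 20 46 71 | 22 46 72 | 24 45 72 | 26 46 71 | 28 45 71 | 30 46 72 | 31 47 72 | 34 47 74 | 36 48 74 | 38 49 76 |
```

View pics/v3.png

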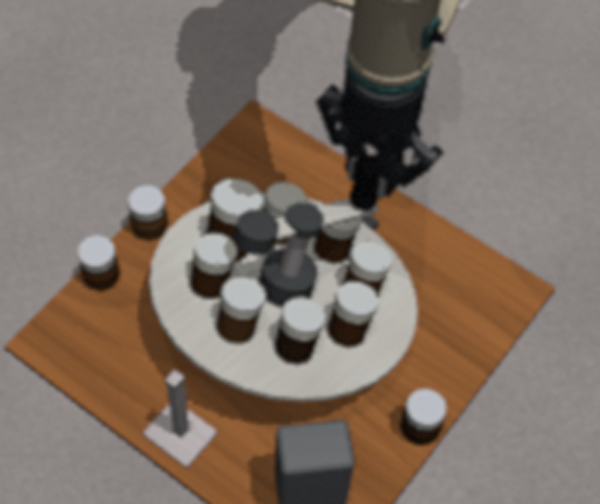

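In the picture the pointer is at (370,220) in the crop, right beside the hand, at about 177°. I'll drop the reference dependency and add offline re-planning from the last frame.

```bash
python3 - <<'E'
s=open("h.py").read()
s=s.replace("sc=((s1<.45*s0)&(v1>28)&(v1<80)&(s0>30)).astype(float)","sc=((s1<26)&(v1>28)&(v1<92)).astype(float)")
open("h.py","w").write(s)
p=open("plan.py").read()
p=p.replace('''    now=sense()["time_s"];x''','''    re=len(sys.argv)>3
    if re: L=json.load(open("log_prev.json"))
    json.dump(L,open("log_prev.json","w"))
    now=float(sys.argv[3]) if re else sense()["time_s"];x''')
p=p.replace("    t,th,f,s,d=pointer(pr%360,35);","""    if re:
        D=json.load(open("cam.json"));aa,s1,v1=chans(cv2.imread(f"pics/raw_{now:.3f}.png")[:,:,::-1].copy(),D);t,s=now,sense();th,f=bar(aa,s1,v1,s1,pr%360,35)
        if len(sys.argv)>4: th=float(sys.argv[4]);f=40
    else: t,th,f,s,d=pointer(pr%360,35)
    """)
open("plan.py","w").write(p)
import json
L=json.load(open("log.json"));L["ev"]=L["ev"][:30]
import numpy as np
from plan import P
L["a"]=np.radians(54)+sum(e[2] for e in L["ev"])/8;L["cmd"]=P(L["a"]).tolist();json.dump(L,open("log_prev.json","w"))
from h import *
d=json.load(open("cam.json"));r,t=polar(d,(374.2,181.7),-.002);print(r,np.degrees(t))
for n,p0 in(("scene0",0),("s2",-105),("raw_10.375",-177)):
    a,s1,v1=chans(cv2.imread(f"pics/{n}.png")[:,:,::-1].copy(),d);print(n,bar(a,s1,v1,s1,p0,35))
E
python3 plan.py 2 1.25 10.375
```

```text
0.15835478032764863 177.18640064670583
scene0 (np.float64(14.499999999999995), np.float64(40.0))
s2 (np.float64(-93.49999999999999), np.float64(40.0))
raw_10.375 (np.float64(177.75000000000003), np.float64(40.0))
t=10.375 th=177.8 pred err=-5.2 score=40 ok=True p=[0.0423 0.026  0.0616] w=-1.31 in-band=1.00s last1.3s w:-1.31..-0.29
crank meas 153.4 cmd 157.6 r=69.6 h=146.9 force [0.7 3.1 6.1] resid deg [-0.   1.8 -0.2 -1.1  0.4]
[[0.28, -0.54, -0.08], [0.42, -0.49, -0.11], [0.51, -0.37, -0.14], [0.59, -0.24, -0.15], [0.66, -0.09, -0.18]] w [-1.19, -1.22, -1.24, -1.25, -1.25] th 131
[[0.69, 0.08, -0.18], [0.69, 0.29, -0.19], [0.62, 0.5, -0.17], [0.48, 0.71, -0.12], [0.25, 0.88, -0.07]] w [-1.24, -1.24, -1.24, -1.24, -1.24] th 86
```

```bash
python3 -m inch '{"linear":[[0.28,-0.54,-0.08],[0.42,-0.49,-0.11],[0.51,-0.37,-0.14],[0.59,-0.24,-0.15],[0.66,-0.09,-0.18]],"dr":[[0,0,0],[0,0,0],[0,0,0],[0,0,0],[0,0,0]]}' | head -1
python3 -m inch '{"linear":[[0.69,0.08,-0.18],[0.69,0.29,-0.19],[0.62,0.5,-0.17],[0.48,0.71,-0.12],[0.25,0.88,-0.07]],"dr":[[0,0,0],[0,0,0],[0,0,0],[0,0,0],[0,0,0]]}' |head -1
python3 plan.py 2 1.25
```

```text
time_s: 11.05
time_s: 11.68
t=11.675 th=86.0 pred err=-0.1 score=40 ok=True p=[0.0424 0.026  0.0616] w=-1.24 in-band=2.30s last1.3s w:-1.31..-1.18
crank meas 8.5 cmd 6.9 r=70.2 h=146.9 force [-5.9  2.3  5.5] resid deg [-0.   1.8 -0.2 -1.1  0.3  0. ]
[[-0.06, 1.0, 0.02], [-0.45, 1.0, 0.12], [-0.83, 0.77, 0.22], [-1.0, 0.34, 0.27], [-1.0, -0.05, 0.26]] w [-1.06, -1.13, -1.21, -1.22, -1.17] th 42
[[-1.0, -0.5, 0.27], [-0.78, -0.98, 0.21], [-0.26, -1.0, 0.07], [0.09, -1.0, -0.02], [0.49, -1.0, -0.14]] w [-1.16, -1.21, -1.14, -1.04, -1.0] th 1
```

```bash
python3 plan.py 3 1.42 11.675; python3 plan.py 4 1.3 11.675
```

```text
t=11.675 th=86.0 pred err=-0.1 score=40 ok=True p=[0.0424 0.026  0.0616] w=-1.24 in-band=2.30s last1.3s w:-1.31..-1.18
crank meas 4.5 cmd 6.9 r=70.2 h=146.8 force [-6.6 -2.3  9.9] resid deg [-0.   1.8 -0.2 -1.1  0.3  0. ]
[[-0.06, 1.0, 0.02], [-0.45, 1.0, 0.12], [-1.0, 0.86, 0.26], [-1.0, 0.27, 0.27], [-1.0, -0.12, 0.27]] w [-1.06, -1.14, -1.3, -1.29, -1.23] th 40
[[-1.0, -0.6, 0.27], [-0.68, -1.0, 0.18], [-0.2, -1.0, 0.05], [0.15, -1.0, -0.04], [0.59, -1.0, -0.16]] w [-1.23, -1.24, -1.15, -1.05, -1.04] th 358
[[1.0, -0.69, -0.26], [1.0, -0.18, -0.27], [1.0, 0.21, -0.27], [1.0, 0.75, -0.27], [0.54, 1.0, -0.14]] w [-1.08, -1.03, -0.98, -1.05, -1.09] th 321
t=11.675 th=86.0 pred err=-0.1 score=40 ok=True p=[0.0424 0.026  0.0616] w=-1.24 in-band=2.30s last1.3s w:-1.31..-1.18
crank meas 4.5 cmd 6.9 r=70.2 h=146.8 force [-6.6 -2.3  9.9] resid deg [-0.   1.8 -0.2 -1.1  0.3  0. ]
[[-0.06, 1.0, 0.02], [-0.46, 1.0, 0.12], [-0.88, 0.8, 0.23], [-1.0, 0.32, 0.27], [-1.0, -0.08, 0.27]] w [-1.06, -1.14, -1.23, -1.24, -1.19] th 41
[[-1.0, -0.53, 0.27], [-0.74, -1.0, 0.2], [-0.25, -1.0, 0.06], [0.12, -1.0, -0.03], [0.53, -1.0, -0.14]] w [-1.19, -1.22, -1.15, -1.05, -1.02] th 0
[[1.0, -0.75, -0.27], [1.0, -0.22, -0.27], [1.0, 0.18, -0.26], [1.0, 0.68, -0.27], [0.6, 1.0, -0.16]] w [-1.07, -1.03, -0.98, -1.04, -1.08] th 323
[[0.15, 1.0, -0.04], [-0.2, 1.0, 0.05], [-0.67, 1.0, 0.18], [-1.0, 0.6, 0.27], [-1.0, 0.13, 0.27]] w [-1.05, -1.03, -1.12, -1.23, -1.27] th 283
```

```bash
python3 plan.py 4 1.38 11.675
```

```text
t=11.675 th=86.0 pred err=-0.1 score=40 ok=True p=[0.0424 0.026  0.0616] w=-1.24 in-band=2.30s last1.3s w:-1.31..-1.18
crank meas 4.5 cmd 6.9 r=70.2 h=146.8 force [-6.6 -2.3  9.9] resid deg [-0.   1.8 -0.2 -1.1  0.3  0. ]
[[-0.06, 1.0, 0.02], [-0.46, 1.0, 0.12], [-0.95, 0.84, 0.25], [-1.0, 0.29, 0.27], [-1.0, -0.11, 0.27]] w [-1.06, -1.14, -1.28, -1.28, -1.22] th 40
[[-1.0, -0.57, 0.27], [-0.7, -1.0, 0.19], [-0.22, -1.0, 0.05], [0.13, -1.0, -0.03], [0.57, -1.0, -0.15]] w [-1.21, -1.24, -1.15, -1.05, -1.03] th 359
[[0.99, -0.71, -0.27], [1.0, -0.2, -0.27], [1.0, 0.19, -0.27], [1.0, 0.71, -0.26], [0.57, 0.99, -0.16]] w [-1.07, -1.03, -0.98, -1.04, -1.07] th 322
[[0.14, 1.0, -0.03], [-0.21, 1.0, 0.05], [-0.69, 1.0, 0.19], [-1.0, 0.58, 0.27], [-1.0, 0.12, 0.27]] w [-1.04, -1.02, -1.12, -1.23, -1.27] th 282
```

```bash
python3 -m inch '{"linear":[[-0.06,1.0,0.02],[-0.46,1.0,0.12],[-0.95,0.84,0.25],[-1.0,0.29,0.27],[-1.0,-0.11,0.27]],"dr":[[0,0,0],[0,0,0],[0,0,0],[0,0,0],[0,0,0]]}' | head -1
python3 -m inch '{"linear":[[-1.0,-0.57,0.27],[-0.7,-1.0,0.19],[-0.22,-1.0,0.05],[0.13,-1.0,-0.03],[0.57,-1.0,-0.15]],"dr":[[0,0,0],[0,0,0],[0,0,0],[0,0,0],[0,0,0]]}' |head -1
python3 -m inch '{"linear":[[0.99,-0.71,-0.27],[1.0,-0.2,-0.27],[1.0,0.19,-0.27],[1.0,0.71,-0.26],[0.57,0.99,-0.16]],"dr":[[0,0,0],[0,0,0],[0,0,0],[0,0,0],[0,0,0]]}' |head -1
python3 -m inch '{"linear":[[0.14,1.0,-0.03],[-0.21,1.0,0.05],[-0.69,1.0,0.19],[-1.0,0.58,0.27],[-1.0,0.12,0.27]],"dr":[[0,0,0],[0,0,0],[0,0,0],[0,0,0],[0,0,0]]}' |head -1
python3 plan.py 3 1.3
```

```text
time_s: 12.35
time_s: 12.98
time_s: 13.6
time_s: 14.22
t=14.225 th=-78.0 pred err=-0.2 score=20 ok=True p=[0.0424 0.0261 0.0615] w=-1.27 in-band=4.85s last1.3s w:-1.27..-0.98
crank meas -92.9 cmd 265.7 r=70.7 h=146.8 force [-0.6  0.8  7.7] resid deg [-0.   1.8 -0.2 -1.1  0.3  0.   0. ]
[[-1.0, -0.28, 0.26], [-0.79, -0.62, 0.21], [-0.48, -0.75, 0.13], [-0.21, -0.79, 0.06], [0.0, -0.75, -0.0]] w [-1.14, -1.25, -1.29, -1.31, -1.31] th 234
[[0.19, -0.69, -0.05], [0.32, -0.58, -0.09], [0.43, -0.47, -0.11], [0.5, -0.35, -0.14], [0.54, -0.22, -0.14]] w [-1.31, -1.31, -1.31, -1.3, -1.3] th 187
[[0.58, -0.09, -0.16], [0.58, 0.04, -0.15], [0.57, 0.17, -0.16], [0.54, 0.31, -0.14], [0.47, 0.44, -0.13]] w [-1.3, -1.3, -1.3, -1.3, -1.3] th 141
```

```bash
python3 - <<'E'
import off,json
off.prof("pics/raw_14.225.png",160,280)
off.prof("pics/raw_7.575.png",160,280)
E
```

```text
-100 51 91 | -98 53 94 | -96 52 92 | -93 56 95 | -92 56 97 | -90 54 94 | -88 48 87 | -86 36 70 | -83 26 53 | -82 24 48 | -80 22 49 | -78 6 60 | -75 3 71 | -74 3 70 | -72 3 67 | -70 3 52 | -68 45 91 | -65 79 131 | -63 81 132 | -61 64 103 | -60 56 90 | -58 54 86 | -56 56 89 | -54 74 119 | -52 82 133 | -49 80 128 | -47 77 123 | -45 75 119 | -43 72 115 | -42 67 106 | [ WARN:0@0.129] global loadsave.cpp:275 findDecoder imread_('pics/raw_7.575.png'): can't open/read file: check file path/integrity
Traceback (most recent call last):
  File "off.py", line 5, in prof
    px=cv2.imread(fn)[:,:,::-1].copy();a,s,v=chans(px,D)
       ~~~~~~~~~~~~~~^^^^^^^^^^
TypeError: 'NoneType' object is not subscriptable
```

```bash
python3 plan.py 3 1.3 14.225 -73.5
python3 - <<'E'
import json,numpy as np
from plan import *
L=json.load(open("log.json"));x,o,tr=sim(L,L["p"],14.225)
tr=np.array(tr)[::25];print([(round(a,2),round(float(c),2)) for a,b,c in tr if a>9.2])
E
```

```text
t=14.225 th=-73.5 pred err=4.3 score=40 ok=True p=[0.0432 0.0235 0.0621] w=-1.23 in-band=0.80s last1.3s w:-1.23..-0.94
crank meas -97.0 cmd 265.7 r=70.6 h=146.8 force [-7.3 -0.5  6.4] resid deg [-0.   1.1 -0.3 -0.8  0.4  0.  -0.3]
[[-1.0, -0.28, 0.26], [-0.84, -0.67, 0.23], [-0.48, -0.82, 0.12], [-0.18, -0.82, 0.05], [0.05, -0.78, -0.01]] w [-1.08, -1.22, -1.29, -1.31, -1.31] th 239
[[0.24, -0.7, -0.06], [0.38, -0.57, -0.11], [0.47, -0.44, -0.12], [0.54, -0.3, -0.15], [0.56, -0.17, -0.15]] w [-1.31, -1.31, -1.31, -1.31, -1.3] th 193
[[0.58, -0.04, -0.15], [0.58, 0.09, -0.16], [0.54, 0.22, -0.14], [0.5, 0.35, -0.14], [0.43, 0.47, -0.11]] w [-1.3, -1.3, -1.3, -1.3, -1.3] th 146
[(np.float64(9.28), -0.75), (np.float64(9.41), -1.03), (np.float64(9.53), -1.22), (np.float64(9.66), -1.29), (np.float64(9.78), -1.31), (np.float64(9.91), -1.31), (np.float64(10.03), -1.31), (np.float64(10.16), -1.32), (np.float64(10.28), -1.32), (np.float64(10.41), -1.27), (np.float64(10.53), -1.18), (np.float64(10.66), -1.22), (np.float64(10.78), -1.25), (np.float64(10.91), -1.25), (np.float64(11.03), -1.25), (np.float64(11.16), -1.25), (np.float64(11.28), -1.25), (np.float64(11.41), -1.24), (np.float64(11.53), -1.24), (np.float64(11.66), -1.24), (np.float64(11.78), -1.02), (np.float64(11.91), -1.08), (np.float64(12.03), -1.19), (np.float64(12.16), -1.29), (np.float64(12.28), -1.25), (np.float64(12.41), -1.2), (np.float64(12.53), -1.21), (np.float64(12.66), -1.19), (np.float64(12.78), -1.07), (np.float64(12.91), -0.99), (np.float64(13.03), -1.01), (np.float64(13.16), -1.03), (np.float64(13.28), -0.96), (np.float64(13.41), -0.96), (np.float64(13.53), -1.02), (np.float64(13.66), -1.03), (np.float64(13.78), -0.98), (np.float64(13.91), -1.01), (np.float64(14.03), -1.13), (np.float64(14.16), -1.21)]
```

```bash
sed -i 's/return .07\*np.array/return .063*np.array/' plan.py
python3 plan.py 3 1.3 14.225 -73.5
```

```text
t=14.225 th=-73.5 pred err=4.3 score=40 ok=True p=[0.0432 0.0235 0.0621] w=-1.23 in-band=0.80s last1.3s w:-1.23..-0.94
crank meas -97.0 cmd 265.7 r=70.6 h=146.8 force [-7.3 -0.5  6.4] resid deg [-0.   1.1 -0.3 -0.8  0.4  0.  -0.3]
[[-0.93, -0.56, 0.24], [-0.73, -0.61, 0.2], [-0.41, -0.72, 0.11], [-0.16, -0.74, 0.04], [0.05, -0.7, -0.01]] w [-1.11, -1.24, -1.3, -1.31, -1.31] th 239
[[0.22, -0.62, -0.06], [0.34, -0.51, -0.09], [0.42, -0.4, -0.12], [0.48, -0.27, -0.12], [0.52, -0.15, -0.14]] w [-1.31, -1.31, -1.31, -1.31, -1.3] th 192
[[0.52, -0.03, -0.14], [0.51, 0.08, -0.14], [0.49, 0.2, -0.13], [0.45, 0.31, -0.12], [0.39, 0.43, -0.1]] w [-1.3, -1.3, -1.3, -1.3, -1.3] th 146
```

```bash
python3 -m inch '{"linear":[[-0.93,-0.56,0.24],[-0.73,-0.61,0.2],[-0.41,-0.72,0.11],[-0.16,-0.74,0.04],[0.05,-0.7,-0.01]],"dr":[[0,0,0],[0,0,0],[0,0,0],[0,0,0],[0,0,0]]}' -1 80 | grep -E "time|force"
python3 -m inch '{"linear":[[0.22,-0.62,-0.06],[0.34,-0.51,-0.09],[0.42,-0.4,-0.12],[0.48,-0.27,-0.12],[0.52,-0.15,-0.14]],"dr":[[0,0,0],[0,0,0],[0,0,0],[0,0,0],[0,0,0]]}' | grep -E "time|force"
python3 -m inch '{"linear":[[0.52,-0.03,-0.14],[0.51,0.08,-0.14],[0.49,0.2,-0.13],[0.45,0.31,-0.12],[0.39,0.43,-0.1]],"dr":[[0,0,0],[0,0,0],[0,0,0],[0,0,0],[0,0,0]]}' | grep -E "time|force"
python3 plan.py 7 1.35
ls pics|tail -3; python3 -c "
import off;off.prof('pics/raw_16.150.png',580,720)"
```

```text
time_s: 14.9
force: [-11.0, 3.5, 10.2]
gripper_force: 78.4
time_s: 15.52
force: [-0.6, 6.6, 3.5]
gripper_force: 78.8
time_s: 16.15
force: [4.9, 3.9, 4.9]
gripper_force: 78.9
t=16.150 th=147.8 pred err=2.2 score=40 ok=True p=[0.0431 0.0232 0.0622] w=-1.29 in-band=2.29s last1.3s w:-1.30..-1.29
crank meas 38.0 cmd 36.5 r=69.3 h=147.1 force [4.9 3.9 4.9] resid deg [-0.   1.  -0.4 -0.9  0.4  0.3  0.3 -0.3]
[[0.33, 0.65, -0.09], [0.14, 0.73, -0.04], [-0.07, 0.73, 0.02], [-0.28, 0.69, 0.07], [-0.49, 0.61, 0.14]] w [-1.22, -1.3, -1.34, -1.34, -1.34] th 98
[[-0.7, 0.44, 0.18], [-0.85, 0.17, 0.23], [-0.9, -0.17, 0.24], [-0.82, -0.52, 0.22], [-0.56, -0.86, 0.15]] w [-1.34, -1.34, -1.34, -1.34, -1.34] th 50
[[-0.19, -1.0, 0.05], [0.21, -1.0, -0.05], [0.69, -0.93, -0.19], [1.0, -0.5, -0.27], [1.0, -0.01, -0.27]] w [-1.31, -1.27, -1.3, -1.33, -1.27] th 3
[[1.0, 0.46, -0.26], [0.73, 0.94, -0.2], [0.23, 1.0, -0.06], [-0.17, 1.0, 0.04], [-0.65, 0.96, 0.18]] w [-1.26, -1.31, -1.27, -1.22, -1.28] th 318
[[-0.93, 0.53, 0.25], [-1.0, 0.08, 0.26], [-0.89, -0.31, 0.24], [-0.68, -0.6, 0.19], [-0.41, -0.76, 0.11]] w [-1.34, -1.36, -1.36, -1.36, -1.36] th 269
[[-0.13, -0.82, 0.03], [0.11, -0.76, -0.03], [0.3, -0.65, -0.08], [0.44, -0.51, -0.12], [0.51, -0.36, -0.13]] w [-1.36, -1.36, -1.36, -1.36, -1.36] th 221
[[0.56, -0.2, -0.15], [0.56, -0.05, -0.15], [0.55, 0.07, -0.15], [0.5, 0.2, -0.13], [0.45, 0.3, -0.12]] w [-1.36, -1.36, -1.35, -1.35, -1.35] th 172
scene0.png
top0.png
v3.png
110 92 146 | 112 92 145 | 113 84 135 | 116 81 127 | 117 81 128 | 120 81 128 | 122 81 128 | 124 84 133 | 126 85 136 | 128 85 135 | 130 85 135 | 131 86 137 | 134 87 139 | 136 88 141 | 138 89 142 | 140 86 137 | 142 68 114 | 144 25 72 | 146 8 72 | 148 6 73 | 149 7 74 | 152 33 96 | 154 76 130 | 156 83 135 | 158 81 136 | 160 81 137 | 162 81 137 | 164 81 135 | 166 74 136 | 167 67 142 | 170 52 119 | 172 6 69 | 174 2 78 | 176 2 74 | 178 3 71 |
```

```bash
python3 plan.py 5 1.3 16.15
```

```text
t=16.150 th=147.8 pred err=2.2 score=40 ok=True p=[0.0431 0.0232 0.0622] w=-1.29 in-band=2.29s last1.3s w:-1.30..-1.29
crank meas 35.1 cmd 36.5 r=69.3 h=147.1 force [6.4 1.4 6.5] resid deg [-0.   1.  -0.4 -0.9  0.4  0.3  0.3 -0.3]
[[0.32, 0.6, -0.09], [0.15, 0.7, -0.04], [-0.05, 0.71, 0.01], [-0.24, 0.69, 0.07], [-0.45, 0.61, 0.12]] w [-1.19, -1.26, -1.29, -1.29, -1.29] th 99
[[-0.66, 0.47, 0.17], [-0.81, 0.23, 0.22], [-0.88, -0.09, 0.24], [-0.83, -0.43, 0.22], [-0.64, -0.77, 0.17]] w [-1.29, -1.29, -1.29, -1.29, -1.29] th 53
[[-0.29, -0.99, 0.08], [0.1, -1.0, -0.03], [0.56, -0.97, -0.15], [0.92, -0.63, -0.24], [1.0, -0.15, -0.27]] w [-1.29, -1.25, -1.27, -1.29, -1.24] th 7
[[1.0, 0.3, -0.27], [0.86, 0.8, -0.23], [0.38, 1.0, -0.1], [-0.03, 1.0, 0.01], [-0.48, 1.0, 0.12]] w [-1.21, -1.26, -1.25, -1.19, -1.21] th 323
[[-0.85, 0.7, 0.23], [-0.99, 0.24, 0.27], [-0.94, -0.18, 0.25], [-0.77, -0.5, 0.21], [-0.52, -0.72, 0.13]] w [-1.27, -1.3, -1.31, -1.31, -1.31] th 277
```

```bash
python3 -m inch '{"linear":[[0.32,0.6,-0.09],[0.15,0.7,-0.04],[-0.05,0.71,0.01],[-0.24,0.69,0.07],[-0.45,0.61,0.12]],"dr":[[0,0,0],[0,0,0],[0,0,0],[0,0,0],[0,0,0]]}' | grep -E "time|^force"
python3 -m inch '{"linear":[[-0.66,0.47,0.17],[-0.81,0.23,0.22],[-0.88,-0.09,0.24],[-0.83,-0.43,0.22],[-0.64,-0.77,0.17]],"dr":[[0,0,0],[0,0,0],[0,0,0],[0,0,0],[0,0,0]]}' | grep -E "time|^force"
python3 -m inch '{"linear":[[-0.29,-0.99,0.08],[0.1,-1.0,-0.03],[0.56,-0.97,-0.15],[0.92,-0.63,-0.24],[1.0,-0.15,-0.27]],"dr":[[0,0,0],[0,0,0],[0,0,0],[0,0,0],[0,0,0]]}' | grep -E "time|^force"
python3 -m inch '{"linear":[[1.0,0.3,-0.27],[0.86,0.8,-0.23],[0.38,1.0,-0.1],[-0.03,1.0,0.01],[-0.48,1.0,0.12]],"dr":[[0,0,0],[0,0,0],[0,0,0],[0,0,0],[0,0,0]]}' | grep -E "time|^force"
python3 -m inch '{"linear":[[-0.85,0.7,0.23],[-0.99,0.24,0.27],[-0.94,-0.18,0.25],[-0.77,-0.5,0.21],[-0.52,-0.72,0.13]],"dr":[[0,0,0],[0,0,0],[0,0,0],[0,0,0],[0,0,0]]}' | grep -E "time|^force"
python3 plan.py 4 1.25
python3 -c "
import off;off.prof('pics/raw_19.275.png',140,290)"
```

```text
time_s: 16.82
force: [4.9, -8.4, 8.4]
time_s: 17.45
force: [-11.1, -1.6, 10.5]
time_s: 18.08
force: [-2.5, 1.7, 4.2]
time_s: 18.7
force: [5.7, -5.3, 5.5]
time_s: 19.32
force: [-11.4, -1.5, 9.3]
t=19.325 th=-82.0 pred err=0.8 score=29 ok=True p=[0.0432 0.0231 0.0622] w=-1.31 in-band=5.46s last1.3s w:-1.31..-1.18
crank meas -153.1 cmd 206.4 r=69.7 h=147.0 force [-11.4  -1.5   9.3] resid deg [ 0.9 -0.4 -0.9  0.4  0.2  0.4 -0.  -0.7]
[[-0.24, -0.84, 0.07], [0.05, -0.86, -0.02], [0.28, -0.71, -0.07], [0.42, -0.55, -0.11], [0.51, -0.38, -0.14]] w [-1.12, -1.21, -1.25, -1.26, -1.26] th 231
[[0.55, -0.22, -0.15], [0.56, -0.08, -0.15], [0.54, 0.05, -0.14], [0.49, 0.16, -0.13], [0.45, 0.27, -0.12]] w [-1.26, -1.26, -1.25, -1.25, -1.25] th 186
[[0.37, 0.35, -0.1], [0.3, 0.42, -0.08], [0.22, 0.49, -0.06], [0.1, 0.55, -0.03], [-0.01, 0.58, 0.0]] w [-1.25, -1.25, -1.25, -1.25, -1.25] th 141
[[-0.15, 0.59, 0.05], [-0.31, 0.57, 0.08], [-0.46, 0.48, 0.12], [-0.62, 0.36, 0.17], [-0.73, 0.16, 0.19]] w [-1.24, -1.24, -1.24, -1.24, -1.24] th 96[ WARN:0@0.015] global loadsave.cpp:275 findDecoder imread_('pics/raw_19.275.png'): can't open/read file: check file path/integrity
Traceback (most recent call last):
  File "off.py", line 5, in prof
    px=cv2.imread(fn)[:,:,::-1].copy();a,s,v=chans(px,D)
       ~~~~~~~~~~~~~~^^^^^^^^^^
TypeError: 'NoneType' object is not subscriptable
```

```bash
python3 -c "
import off;off.prof('pics/raw_19.325.png',140,290)"
```

```text
-110 48 88 | -108 50 94 | -106 48 96 | -104 48 93 | -102 48 92 | -100 50 96 | -98 51 99 | -96 49 97 | -93 53 100 | -92 54 101 | -90 53 97 | -88 44 87 | -86 10 72 | -83 3 71 | -82 3 71 | -80 2 66 | -78 1 47 | -75 15 46 | -74 32 57 | -72 45 76 | -70 61 100 | -68 61 101 | -65 62 102 | -63 73 119 | -61 83 134 | -60 81 131 | -58 79 126 | -56 81 129 | -54 83 133 | -52 82 132 | -49 79 128 | -47 77 124 | -45 73 118 | -43 70 110 | -42 67 105 | -40 62 98 | -38 60 96 | -36 59 94 |
```

```bash
python3 -m inch '{"linear":[[-0.24,-0.84,0.07],[0.05,-0.86,-0.02],[0.28,-0.71,-0.07],[0.42,-0.55,-0.11],[0.51,-0.38,-0.14]],"dr":[[0,0,0],[0,0,0],[0,0,0],[0,0,0],[0,0,0]]}' | grep -E "time|^force"
python3 -m inch '{"linear":[[0.55,-0.22,-0.15],[0.56,-0.08,-0.15],[0.54,0.05,-0.14],[0.49,0.16,-0.13],[0.45,0.27,-0.12]],"dr":[[0,0,0],[0,0,0],[0,0,0],[0,0,0],[0,0,0]]}' | grep -E "time|^force"
python3 -m inch '{"linear":[[0.37,0.35,-0.1],[0.3,0.42,-0.08],[0.22,0.49,-0.06],[0.1,0.55,-0.03],[-0.01,0.58,0.0]],"dr":[[0,0,0],[0,0,0],[0,0,0],[0,0,0],[0,0,0]]}' | grep -E "time|^force"
python3 -m inch '{"linear":[[-0.15,0.59,0.05],[-0.31,0.57,0.08],[-0.46,0.48,0.12],[-0.62,0.36,0.17],[-0.73,0.16,0.19]],"dr":[[0,0,0],[0,0,0],[0,0,0],[0,0,0],[0,0,0]]}' | grep -E "time|^force"
cat > stop.py <<'E'
# after plan.py observed at t (its planned rows discarded): plan rows that end at rest near the mark
import sys
from plan import *
t=float(sys.argv[1]);wt=-float(sys.argv[2]);goal=float(sys.argv[3])
L=json.load(open("log.json"));Q=json.load(open("log_prev.json"));L["ev"]=Q["ev"];L["a"]=Q["a"];L["cmd"]=Q["cmd"];p=L["p"]
x0,_,_=sim(L,p,t)
for _ in range(10): x0=step(x0,0.,p)
def run(scale_rows):
    n,fr=divmod(scale_rows,1);x=list(x0);a=L["a"];cmd=np.array(L["cmd"]);ev=[];rows=[];tt=t+.05;N=int(np.ceil((n+1+2)/5)*5)
    for i in range(N):
        k=1. if i<n else fr if i==n else 0.
        wc=k*np.clip(wt-p[2]/cC-p[0]/cC*np.cos(x[0]-.08)+(wt-x[1])*p[1]/cC/.25,-4.5,0)
        while True:
            mv=np.round((P(a+wc/8)-cmd)/.025,2)
            if abs(mv).max()<=1: break
            wc*=.99
        a+=wc/8;cmd=cmd+mv*.025;rows.append(mv.tolist());ev.append([tt,tt+.125,wc]);tt+=.125
        for _ in range(25): x=step(x,wc,p)
    y=x
    for _ in range(200): y=step(y,0.,p)
    return y,rows,ev,a,cmd
best=min(np.arange(1,22,.1),key=lambda q:abs(((np.degrees(run(q)[0][0])-goal+180)%360)-180))
y,rows,ev,a,cmd=run(best);print("final th",np.degrees(y[0])%360,"rows",best)
for i in range(0,len(rows),5): print(json.dumps(rows[i:i+5]))
L["ev"]=L["ev"]+ev;L["a"]=a;L["cmd"]=cmd.tolist();json.dump(L,open("log.json","w"))
E
python3 plan.py 1 1.2
python3 stop.py 21.875 1.0 2
python3 -c "
import off;off.prof('pics/raw_21.875.png',500,600)"
```

```text
time_s: 20.0
force: [-3.4, 5.6, 3.8]
time_s: 20.62
force: [4.0, 4.3, 4.1]
time_s: 21.25
force: [8.5, -2.0, 4.3]
time_s: 21.88
force: [-4.8, -14.1, 10.9]
t=21.875 th=98.0 pred err=1.5 score=40 ok=True p=[0.0428 0.0233 0.0624] w=-1.24 in-band=8.45s last1.3s w:-1.25..-1.24
crank meas -83.7 cmd 273.3 r=70.0 h=147.0 force [ -4.8 -14.1  10.9] resid deg [-0.7 -1.2  0.3  0.6  0.3  0.4 -0.6 -0.6]
[[-0.84, -0.1, 0.23], [-0.8, -0.43, 0.21], [-0.59, -0.69, 0.16], [-0.31, -0.89, 0.08], [0.03, -0.97, -0.0]] w [-1.08, -1.15, -1.19, -1.19, -1.19] th 53
final th 1.770705104768922 rows 12.10000000000001
[[-0.66, -0.05, 0.18], [-0.73, -0.3, 0.19], [-0.61, -0.54, 0.17], [-0.42, -0.75, 0.11], [-0.15, -0.88, 0.04]]
[[0.16, -0.91, -0.04], [0.49, -0.8, -0.13], [0.77, -0.57, -0.21], [0.94, -0.23, -0.25], [0.97, 0.18, -0.26]]
[[0.83, 0.56, -0.22], [0.54, 0.87, -0.15], [0.04, 0.1, -0.01], [-0.0, 0.0, 0.0], [-0.0, 0.0, 0.0]]
70 77 122 | 72 79 124 | 74 78 123 | 76 80 127 | 77 79 124 | 80 80 126 | 81 76 119 | 84 62 97 | 86 62 97 | 88 63 98 | 90 67 106 | 92 66 111 | 94 18 61 | 95 9 65 | 98 8 70 | 99 9 72 | 102 24 87 | 104 78 130 | 106 89 140 | 108 90 143 | 110 92 146 | 112 92 145 | 113 84 134 | 116 81 127 | 117 81 128 |
```

```bash
python3 -m inch '{"linear":[[-0.66,-0.05,0.18],[-0.73,-0.3,0.19],[-0.61,-0.54,0.17],[-0.42,-0.75,0.11],[-0.15,-0.88,0.04]],"dr":[[0,0,0],[0,0,0],[0,0,0],[0,0,0],[0,0,0]]}' | grep -E "time|^force"
python3 -m inch '{"linear":[[0.16,-0.91,-0.04],[0.49,-0.8,-0.13],[0.77,-0.57,-0.21],[0.94,-0.23,-0.25],[0.97,0.18,-0.26]],"dr":[[0,0,0],[0,0,0],[0,0,0],[0,0,0],[0,0,0]]}' | grep -E "time|^force"
python3 -m inch '{"linear":[[0.83,0.56,-0.22],[0.54,0.87,-0.15],[0.04,0.1,-0.01],[0,0,0],[0,0,0]],"dr":[[0,0,0],[0,0,0],[0,0,0],[0,0,0],[0,0,0]]}' | grep -E "time|^force"
python3 -m inch '{"linear":[[0,0,0],[0,0,0],[0,0,0],[0,0,0],[0,0,0]],"dr":[[0,0,0],[0,0,0],[0,0,0],[0,0,0],[0,0,0]]}' | grep -E "time|^force"
python3 - <<'E'
import off
from h import *
r=pointer(2,35);print(r[:3],crank(r[3]))
off.prof(f"pics/raw_{r[0]:.3f}.png",320,410)
im=r[4]["pixels"][:,:,::-1].copy();u=proj(r[4],cyl(.165,0,-.002));print(u)
cv2.circle(im,tuple(int(round(v)) for v in u),1,(0,0,255),-1)
cv2.imwrite("pics/v4.png",cv2.resize(im[120:320,220:440],None,fx=2.5,fy=2.5,interpolation=cv2.INTER_CUBIC))
E
```

```text
time_s: 22.55
force: [-11.1, 2.4, 10.0]
time_s: 23.18
force: [0.1, 4.3, 4.4]
time_s: 23.8
force: [7.6, 0.5, 3.9]
time_s: 24.42
force: [8.0, 1.4, 4.3]
(24.425, np.float64(-0.9999999999999943), np.float64(40.0)) (np.float64(0.06941550641621773), np.float64(20.067167405863067), np.float64(0.14715222730884822))
-20 54 85 | -18 52 83 | -15 52 82 | -13 51 80 | -11 50 80 | -9 50 78 | -7 49 77 | -6 38 74 | -4 2 68 | -2 4 67 | 0 4 66 | 2 1 54 | 4 41 70 | 6 49 78 | 8 49 77 | 10 49 78 | 12 48 77 | 13 48 76 | 15 47 75 | 18 48 74 | 20 48 75 | 22 47 75 | 24 47 75 | 
[298.28543911 247.64829653]
```

View pics/v4.png

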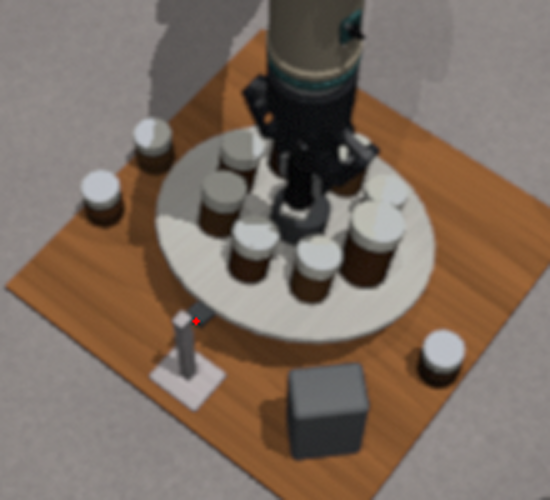

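The pointer is at the mark, at (200,312) beside the red mark dot, about −1°. I'll relieve the radial preload, open the gripper, and lift off.

```bash
python3 -m inch '{"linear":[[0.05,-0.02,-0.03],[0.05,-0.02,-0.03],[0.05,-0.02,-0.03],[0.05,-0.02,-0.03],[0.05,-0.02,-0.03]],"dr":[[0,0,0],[0,0,0],[0,0,0],[0,0,0],[0,0,0]]}' -1 20 | grep -E "time|force"
python3 -m inch '{"linear":[[0,0,0],[0,0,0],[0,0,0],[0,0,0],[0,0,0]],"dr":[[0,0,0],[0,0,0],[0,0,0],[0,0,0],[0,0,0]]}' 1 20 | grep -E "time|force|width"
python3 -m inch '{"linear":[[0,0,0],[0,0,0],[0,0,-0.3],[0,0,-0.5],[0,0,-0.8]],"dr":[[0,0,0],[0,0,0],[0,0,0],[0,0,0],[0,0,0]]}' | grep -E "time|force|width"
python3 -m inch '{"linear":[[0,0,-1],[0,0,-1],[0,0,-1],[0,0,-0.5],[0,0,0]],"dr":[[0,0,0],[0,0,0],[0,0,0],[0,0,0],[0,0,0]]}' | grep -E "time|force|width"
python3 -m inch '{"linear":[[0,0,0],[0,0,0],[0,0,0],[0,0,0],[0,0,0]],"dr":[[0,0,0],[0,0,0],[0,0,0],[0,0,0],[0,0,0]]}' | grep -E "time|force|width"
python3 - <<'E'
import off
from h import *
r=pointer(0,35);print(r[:3],r[3]["tcp_pos"],r[3]["qd"].round(2))
im=r[4]["pixels"][:,:,::-1]
cv2.imwrite("pics/v5.png",cv2.resize(im[80:320,210:460],None,fx=2.4,fy=2.4,interpolation=cv2.INTER_CUBIC))
E
```

```text
time_s: 25.1
force: [3.1, -0.5, -6.7]
gripper_force: 78.8
time_s: 25.72
force: [0.0, 0.0, 0.3]
width: 0.999
gripper_force: 0.0
time_s: 26.35
force: [-0.1, -0.3, 0.1]
width: 0.995
gripper_force: 0.0
time_s: 26.98
force: [0.1, 0.3, -0.0]
width: 1.003
gripper_force: 0.0
time_s: 27.6
force: [-0.4, 0.2, -0.3]
width: 0.999
gripper_force: 0.0
(27.6, np.float64(-0.9999999999999943), np.float64(40.0)) [0.59903265 0.0833998  0.51760772] [-0.05 -0.13  0.01 -0.12 -0.06 -0.12  0.  ]
```

View pics/v5.png

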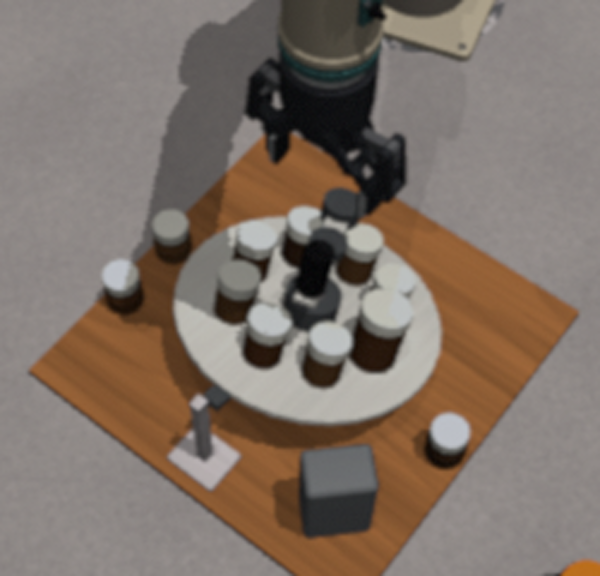

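The hand is clear of the knob at (315,265). The pointer at (217,397) still faces the fin, at −1°, and the spare jars are in place.

```bash
python3 -c "
from plant import *
print(hand_in())"
```

```text
the job is handed in; nothing more can be done
None
```

The job is handed in (no verdict came back): by my motion model, fitted to the camera images, the turntable held 9–15 turns per minute for about 8 s. It then stopped with its pointer about 1° from the mark, and the knob is released with everything at rest.

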